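# Fill the bead jar and hold the turntable's index plunger out

## Task

Pick up the steel bead scoop with the wooden handle, tip all five dark stone beads through the funnel into the jar on the turntable, and put the empty scoop back down flat on the table. Then pull the turntable's black index plunger knob straight up as far as it goes, so that its pin is clear of the hole in the disc, and keep holding it there: the job finishes with the gripper still holding the plunger up. Do not push the other things on the table out of place or knock them over.

Things in the scene. Friction and masses are not known exactly. Their poses are not given: they have to be found in the camera images.
- carousel: bead-filling turntable, fixed: metal disc 220 mm across, top 30 mm above the table; origin at its centre on the table, z up. At its own +y the open jar under the funnel (funnel's thin post, 127 mm tall, at y=+134 mm); at its own -y the index plunger's bracket (out to y=-142 mm); at own x=+-70 mm two closed glass jars 55 mm wide, tops 115 mm high; low spindle cap in the middle
- funnel_rim (a point): centre of the top rim of the metal funnel, 169 mm above the table; the mouth is 110 mm wide inside, the funnel is 62 mm tall and narrows to a 39 mm wide spout just above the jar; its wall is 3 mm thick
- jar_floor (a point): centre of the inner floor of the open glass jar straight below the funnel (70 mm from the disc centre towards the turntable's +y); 34 mm above the table; jar 46 mm wide inside, its rim 71 mm above this point. Jar and funnel are fixed to the turntable
- plunger_knob (a point): centre of the index plunger's round black pull knob, 28 mm diameter, 28 mm tall, axis upright; 92 mm above the table when seated, 90 mm from the disc centre towards the turntable's -y. Under it a collar 18 mm wide (top 75 mm above the table) and a bracket arm 26 mm wide along the turntable's x (top 66 mm); free space above and beside
- plunger (a joint): index plunger: 0 = seated, its pin about 14 mm deep in the hole of the disc; grows as the knob is pulled straight up (vertical slide); hard stop at 0.018 m. A spring pushes it down with about 6 N seated and 12 N fully up, so it snaps back when let go
- scoop: loose bead scoop, own x from -71 to +114 mm, origin on its underside, z up, about 0.16 kg. Steel pan 62 mm wide (56 inside), sides 26 mm above its floor, open at the mouth (-x end). At rest the pan floor falls 10 degrees from the mouth back to the back wall (x=+30 mm), where the beads lie; tip the mouth down 20 to 45 degrees and they roll out
- scoop_mouth (a point): middle of the pan floor's edge at the open mouth, 20 mm above the table when resting, at own x = -68 mm
- scoop_grip (a point): point on the scoop's wooden handle, 28 mm above its underside at own x = +75 mm: an upright slab 14 mm thick (own y), 42 mm tall, from the table up, own x from 32 to 114 mm, behind the pan; grip it across its thickness from above, 7 to 15 mm from its top
- bead0_center (a point): centre of a dark round stone bead, 16 mm diameter, 11 g, one of five; starts in the scoop's pan
- bead1_center (a point): centre of a dark round stone bead, 16 mm diameter, 11 g, one of five; starts in the scoop's pan
- bead2_center (a point): centre of a dark round stone bead, 16 mm diameter, 11 g, one of five; starts in the scoop's pan
- bead3_center (a point): centre of a dark round stone bead, 16 mm diameter, 11 g, one of five; starts in the scoop's pan
- bead4_center (a point): centre of a dark round stone bead, 16 mm diameter, 11 g, one of five; starts in the scoop's pan
- ring_block: bystander: 60 x 60 x 40 mm plain wooden display block with a small finger ring on top, origin under its centre
- steel_block: bystander: flat square steel bench block 90 x 90 x 24 mm, origin under its centre
- hammer: bystander: small hammer 220 mm long lying on the table
- bottle: bystander: white plastic bottle 52 mm wide, 130 mm tall, origin under its centre
- bangle: bystander: steel bangle lying flat, 68 mm outer diameter, 7 mm high
- bead_jar: bystander: closed glass jar 52 mm wide, 75 mm tall, loose on the table
- pot: bystander: empty blue ceramic cup 80 mm wide, 100 mm tall

How it is judged:
By the outcome, as a careful person would: the job done as asked, in the order asked, and still so for the second after the job is handed in, while the arm keeps its last pose, push and grip.
It also fails if it takes over 72 s, if anything falls off the work surface, if the arm or the gripper's body presses on something with over 40 N, if the wrist force passes 120 N, or if a joint passes its speed limit or range.

## Robot

A 7-joint arm with a two-finger parallel gripper is mounted at the origin on the work surface. World frame = base frame: x ahead of the robot, y to its left, z up, the work surface at z = 0. Lengths are in m, angles in rad, forces in N, time in s.
With the tool pointing down it reaches from about 0.35 to 0.9 m from the base axis. Payload 8.1 kg.
Tool frame: the origin (TCP) lies midway between the tips of the shut fingers; the grasp point (between the pads) lies 19 mm behind it; z points along the fingers, y is the line along which they close (so a half turn about z gives the same grasp; the last joint's range is limited). The gripper opens to 92 mm and grips with 3 to 60 N. Pads are 19 mm wide; open, the fingers measure 130 mm over their backs; the gripper's body (75 mm by 190 mm) begins 47 mm behind the grasp point.
Start: joints at [1.078, 0.434, 0.025, 1.573, -0.012, 1.134, -0.075], TCP at [0.237, -0.578, 0.227] pointing down, gripper open.
Joint ranges: [-2.62, 2.62], [-0.44, 2.09], [-1.27, 1.32], [0.08, 2.57], [-1.32, 4.46], [0.12, 2], [-2.74, 2.74]. Speed limits (rad/s): [2.22, 2.22, 3.01, 3.01, 3.14, 3.14, 3.14].

## Interface

Orientations are given as a rotation vector (axis times angle).
In Python, from cell import arm gives the robot as it stands.
- The arm moves only by the tool carry_out, never from a script. Its arguments are lists of equal length, an entry for each row: "claw": the finger opening in cm, from 0 to 9.18; "delta_pos": the shift along the tool's x, y, z in cm, a list of three; "angular": the turn, a rotation vector about the tool's x, y, z in rad, a list of three. In form: {"claw": [claw, ...], "delta_pos": [[dx, dy, dz], ...], "angular": [[ax, ay, az], ...]}. A call has 1 to 20 rows; each row shifts and turns the commanded pose from where the row before left it, along the tool's axes as they then stand; what a row does not reach is not made up. A row lasts 1/10 s, in which the tool goes at most 50 mm and 8.59 degrees, less where a joint would pass 70% of its speed; a pose out of reach is approached as far as the arm can. A call with a gripper value outside its range is refused whole. The fingers move at their own pace and stop on an object; "force" is the grip in N (left out, the last holds). Time passes only in rows, so rows that do not move let the fingers close. It gives the time, the measured TCP pose, the force, the opening and the grip force at its end, in the units of the state.
- arm.observe(): the state, without advancing time (a new reading comes with each control period).
- arm.get_image(name): name is "scene" or "top"; returns a dict with "frame" (480x640x3 uint8, red, green, blue), "mtx" (3x3 intrinsics, pixels), "T" (4x4, takes a point from camera to world coordinates). Camera axes: x right, y down, z forward; pixel columns grow to the right and rows downward; lengths in m; the calibration is good to about 2 mm. A picture is of the moment at which its call begins. There is no depth.
- arm.sign_off(): hands the job in; it is judged then, once.
Trained networks look in a picture, given as the dict that the camera call returned (one of the last four; its "shot" number tells which), for a name from the list of things; names that differ only in an ending like _2 or _b are one class to them, and where a whole thing is asked for, a point or a joint stands for the part that bears it (a point fixed in the world has none). Each returns a list of dicts, best first, with "conf" (0 to 1); they miss things now and then, are a little off and sometimes report something else, mostly with a low value. They report only what shows in the picture. A call takes as long as a camera call.
- arm.look_for(label, picture): "centre" ([column, row] as shares, 0 to 1, of the picture: columns of its width, rows of its height, amid what is visible of it).
- arm.trace(label, picture): "region" (480x640 bool, what is visible of it) and "centre" ([column, row] as shares, 0 to 1, of the picture: columns of its width, rows of its height, amid what is visible of it).
- arm.place_of(label, picture): "centre" ([column, row] as shares, 0 to 1, of the picture: columns of its width, rows of its height: a listed point, or the origin of a listed thing).
The state is a dict: "clock": time; "joints": joint angles; "dq": joint speeds; "joint_efforts": joint torques, N m; "position": TCP position; "ee_rot": TCP orientation; "force": force on the tool from outside, world axes, zero at the start; "ft_torque": the same for the moment, N m; "width": opening from 0.0 (shut) to 1.0 (fully open); "gripper_force": force on a finger pad.
Only numpy, scipy, OpenCV 4.12 (cv2) and the standard library are available. Lean on these libraries where they do the work, as an engineer would, in place of code of your own. Each camera call takes 0.05 s, during which the arm holds its last target. There are 200 camera calls.

## Working session

There is one attempt and no reset: what is moved stays moved. The work goes in short steps, Python scripts to look and compute and a tool call to move; the robot and the scene stay as the last step left them, time stands still between calls to the robot, and variables do not carry over. Pictures are saved under pics/ and viewed, at most 11 in all, crops included, and the job is handed in when it is done.

Besides the shell and the picture viewer there is one more tool, called after "Request:" as a command line: name --argument value ..., lists and objects as JSON in quotes. carry_out: Moves the arm, as the interface text tells. Its arguments: {"type":"object","properties":{"claw":{"type":"array","items":{"type":"number"}},"delta_pos":{"type":"array","items":{"type":"array","items":{"type":"number"}}},"angular":{"type":"array","items":{"type":"array","items":{"type":"number"}}},"force":{"type":"number"}},"required":["claw","delta_pos","angular"]}

```bash
mkdir -p pics; ls
cat > h.py <<'E'
from cell import arm
import numpy as np, cv2
from scipy.spatial.transform import Rotation as R
def shot(n,fn=None):
    p=arm.get_image(n)
    if fn: cv2.imwrite('pics/'+fn,p['frame'][:,:,::-1])
    return p
def ray(p,c):
    u=np.array([c[0]*640,c[1]*480,1.]); d=p['T'][:3,:3]@np.linalg.inv(p['mtx'])@u
    return p['T'][:3,3],d/np.linalg.norm(d)
def tri(rs):
    A=sum(np.eye(3)-np.outer(d,d) for o,d in rs); b=sum((np.eye(3)-np.outer(d,d))@o for o,d in rs)
    x=np.linalg.solve(A,b); return x,[np.linalg.norm((np.eye(3)-np.outer(d,d))@(x-o)) for o,d in rs]
def atz(r,z): o,d=r; return o+d*(z-o[2])/d[2]
E
python3 - <<'E'
from h import *
s=shot('scene','s0.png');t=shot('top','t0.png')
print(s['T'].round(3),t['T'].round(3),s['mtx'])
print(arm.observe())
Z=dict(carousel=0,funnel_rim=.169,jar_floor=.034,plunger_knob=.092,scoop=0,scoop_mouth=.02,scoop_grip=.028,ring_block=0,steel_block=0,hammer=0,bottle=0,bangle=0,bead_jar=0,pot=0,bead0_center=.02)
for n,z in Z.items():
    a=arm.place_of(n,s)[:1];b=arm.place_of(n,t)[:1]
    o=[n]
    rs=[]
    for p,q in((s,a),(t,b)):
        if q: r=ray(p,q[0]['centre']);rs.append(r);o+=[np.round(q[0]['conf'],2),atz(r,z).round(3)[:2]]
        else:o+=['-']
    if len(rs)==2:x,e=tri(rs);o+=['tri',x.round(3),np.round(e,4)]
    print(*o)
E
```

```text
pics
[[-0.843  0.413 -0.345  0.928]
 [ 0.538  0.635 -0.554  0.555]
 [-0.01  -0.653 -0.758  0.909]
 [ 0.     0.     0.     1.   ]] [[ 2.900e-02 -9.950e-01  1.000e-01  4.700e-01]
 [-1.000e+00 -2.800e-02  6.000e-03  1.000e-03]
 [-4.000e-03 -1.000e-01 -9.950e-01  1.171e+00]
 [ 0.000e+00  0.000e+00  0.000e+00  1.000e+00]] [[472.725324     0.         311.92331365]
 [  0.         472.725324   232.77675675]
 [  0.           0.           1.        ]]
{'clock': 0.1, 'joints': array([ 1.0784172 ,  0.43516895,  0.02494216,  1.57398831, -0.01157568,
        1.13402972, -0.07509433]), 'dq': array([ 0.00029501, -0.0009902 ,  0.0010503 , -0.00169235, -0.00115099,
        0.00014597,  0.00199842]), 'joint_efforts': array([ 2.75531580e-03, -6.69128108e+01,  9.87981856e-01, -3.15148687e+01,
       -6.05116202e-02,  3.74188100e-02,  2.48449180e-05]), 'position': array([ 0.23727438, -0.57770898,  0.22602027]), 'ee_rot': array([-3.08076461e+00, -6.08088135e-01,  6.55346154e-04]), 'force': array([ 0.15556127, -0.63013061, -0.5283704 ]), 'ft_torque': array([-0.00996625, -0.05666445,  0.0419153 ]), 'gripper_
[... 521 characters left out ...]
388 -0.395] tri [ 0.387 -0.403 -0.001] [0.0004 0.0004]
scoop_grip 0.7 [ 0.536 -0.41 ] 0.91 [ 0.534 -0.407] tri [ 0.535 -0.407  0.029] [0.0014 0.0014]
ring_block 0.73 [ 0.518 -0.184] 0.65 [ 0.52  -0.183] tri [ 0.519 -0.183  0.002] [0.0007 0.0007]
steel_block 0.84 [ 0.723 -0.064] 0.98 [ 0.72  -0.071] tri [ 0.722 -0.071 -0.009] [0.0009 0.0009]
hammer 0.87 [ 0.696 -0.422] 0.61 [ 0.697 -0.414] tri [ 0.697 -0.413  0.007] [0.0017 0.0017]
bottle 0.63 [0.755 0.106] -
bangle - 0.5 [0.501 0.402]
bead_jar 0.6 [ 0.722 -0.228] 0.83 [ 0.732 -0.235] tri [ 0.727 -0.231  0.002] [0.0059 0.0059]
pot 0.81 [0.653 0.391] 0.88 [0.662 0.387] tri [0.658 0.389 0.005] [0.0045 0.0045]
bead0_center - 0.35 [ 0.479 -0.418]
```

View pics/s0.png

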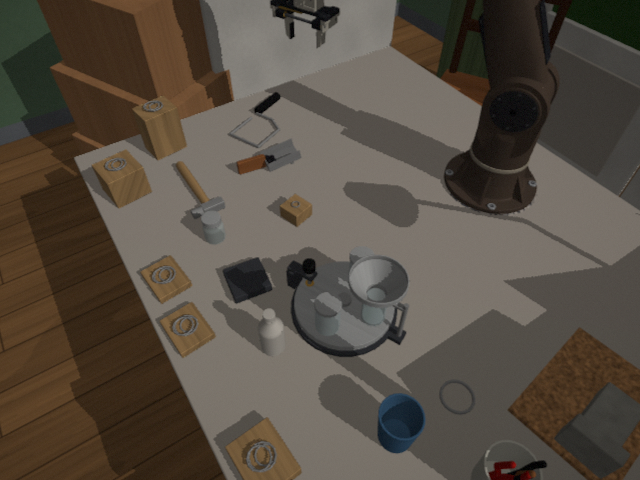

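View pics/t0.png

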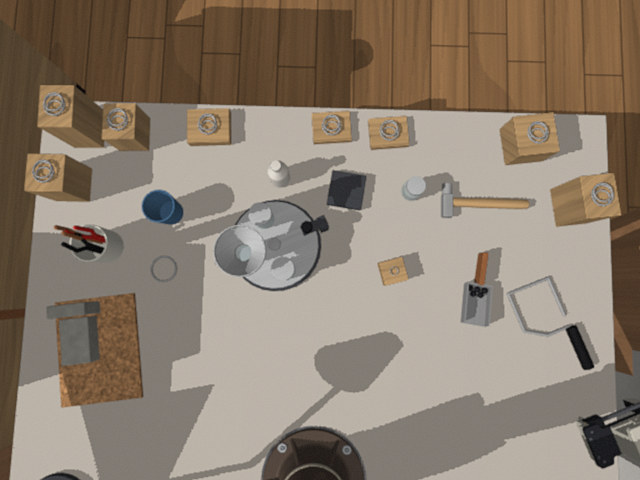

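The scene view shows the scoop (handle about (250,163), pan (282,155)), the funnel (378,280) and the knob (309,266). In the top view the scoop handle is at (482,267), its pan at (477,303), the funnel at (240,250) and the knob at (318,223). I'll refine the scoop heading, the funnel and the knob.

Run:
```python
from h import *
s=shot('scene');t=shot('top')
# handle: orange pixels near the scoop in top
def pca(m):
    v,u=np.nonzero(m);c=np.array([u.mean(),v.mean()]);w,V=np.linalg.eigh(np.cov(np.array([u,v])));return c,V[:,1],2*np.sqrt(3*w)
for p,box,n in((t,(455,515,245,290),'top'),(s,(230,285,145,180),'scene')):
    f=p['frame'].astype(int);m=(f[...,0]-f[...,2]>60);k=np.zeros_like(m);k[box[2]:box[3],box[0]:box[1]]=1;m&=k
    c,d,L=pca(m);print(n,m.sum(),c.round(1),L.round(1))
    for z in(.035,.042):
        a,b=[atz(ray(p,(c+x*d*L[1]/2)/[640,480]),z)[:2] for x in(-1,1)]
        e=b-a;print(' z',z,'ends',a.round(4),b.round(4),'len',np.linalg.norm(e).round(4),'ang',np.degrees(np.arctan2(e[1],e[0])).round(1))
for nm in('scoop','scoop_mouth','scoop_grip','plunger_knob','funnel_rim','jar_floor','carousel'):
    A=arm.place_of(nm,s)[:1];B=arm.place_of(nm,t)[:1]
    if A and B:x,e=tri([ray(s,A[0]['centre']),ray(t,B[0]['centre'])]);print(nm,x.round(4),np.round(e,4))
for p,n in((t,'top'),(s,'scene')):
    for q in arm.trace('scoop',p)[:1]:
        m=q['region'];print(n,'scoop',q['conf'],m.sum(),np.argwhere(m).min(0),np.argwhere(m).max(0))
        if n=='top':
            c,d,L=pca(m);e=[atz(ray(p,(c+x*d*30)/[640,480]),.02)[:2] for x in(-1,1)];print(c,np.degrees(np.arctan2(*(e[1]-e[0])[::-1])))
    for q in arm.trace('plunger_knob',p)[:1]:
        m=q['region'];c=np.argwhere(m).mean(0)[::-1];print(n,'knob',q['conf'],m.sum(),c,atz(ray(p,c/[640,480]),.1),np.argwhere(m).min(0),np.argwhere(m).max(0))
    cv2.imwrite(f'pics/c_{n}.png',cv2.resize(p['frame'][190:310,200:340][:,:,::-1] if n=='top' else p['frame'][230:350,270:430][:,:,::-1],None,fx=5,fy=5,interpolation=cv2.INTER_CUBIC))
```

```text
top 280 [481.2 268. ] [ 9.1 30.5]
 z 0.035 ends [ 0.5667 -0.4069] [ 0.4913 -0.3962] len 0.0762 ang 172.0
 z 0.042 ends [ 0.5661 -0.4044] [ 0.4911 -0.3938] len 0.0757 ang 172.0
scene 192 [250.5 163.7] [13.3 26.2]
 z 0.035 ends [ 0.4987 -0.3944] [ 0.5757 -0.3911] len 0.0772 ang 2.5
 z 0.042 ends [ 0.5021 -0.3868] [ 0.5786 -0.3835] len 0.0765 ang 2.5
scoop [ 0.4511 -0.4077 -0.009 ] [0.0053 0.0053]
scoop_mouth [ 0.3859 -0.3946  0.0172] [0.0029 0.0029]
scoop_grip [ 0.5379 -0.4128  0.0134] [0.0053 0.0053]
plunger_knob [0.6111 0.0267 0.0713] [0.0025 0.0025]
funnel_rim [0.5439 0.1841 0.1689] [0.0032 0.0032]
jar_floor [0.5495 0.1798 0.0306] [0.0005 0.0005]
carousel [0.5792 0.1166 0.0086] [0.0025 0.0025]
top scoop 0.66 1288 [252 461] [325 491]
[476.44332298 296.07841615] 173.32722458800947
top knob 0.59 79 [305.94936709 226.4556962 ] [0.6119859  0.03538992 0.1       ] [222 302] [231 310]
scene scoop 0.67 1075 [139 236] [172 299]
scene knob 0.75 189 [308.05820106 266.30687831] [0.61782667 0.0383632  0.1       ] [258 302] [283 314]
```

View pics/c_top.png

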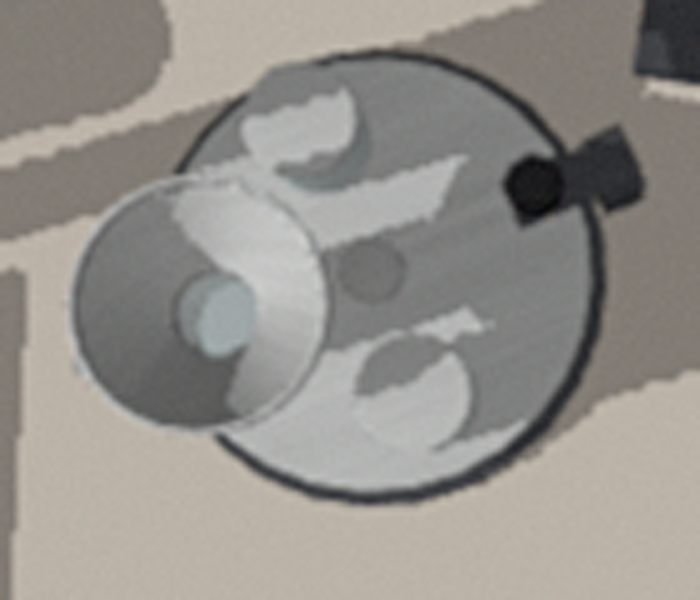

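View pics/c_scene.png

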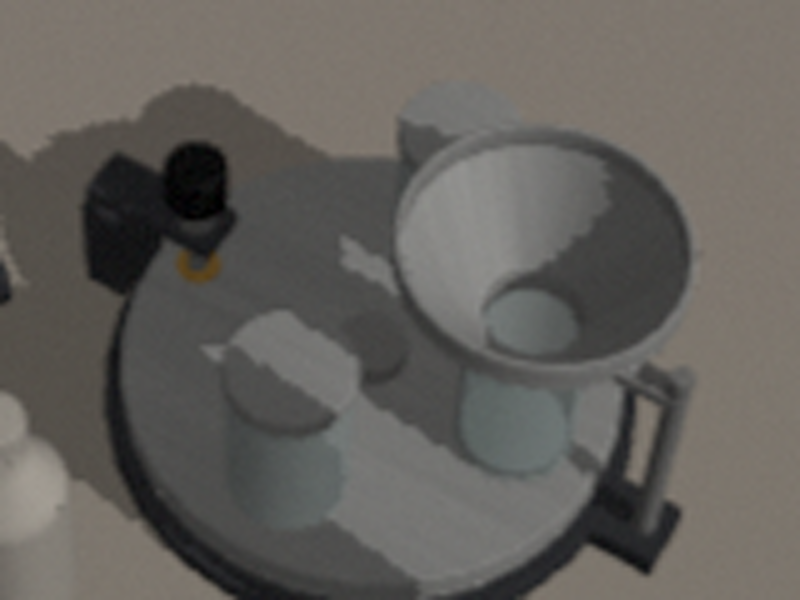

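Run:
```python
from h import *
s=shot('scene');t=shot('top')
P=lambda p,u,v:ray(p,[(u+.5)/640,(v+.5)/480])
for n,a,b,z in(('funnel',(378.8,280.6),(240,250.8),.169),('knobtop',(309,263),(306.8,227),.106)):
    r1,r2=P(s,*a),P(t,*b);print(n,tri([r1,r2]),atz(r1,z),atz(r2,z))
for nm in('scoop_grip','scoop_mouth'):print(nm,[atz(ray(p,arm.place_of(nm,p)[0]['centre']),.028 if 'g' in nm else .02).round(4) for p in(s,t)])
o=arm.observe();M=R.from_rotvec(o['ee_rot']).as_matrix();print(M.round(3))
```

```text
funnel (array([0.54378007, 0.1786137 , 0.1562784 ]), [np.float64(0.0008647080055219401), np.float64(0.0008647080055218774)]) [0.5496122  0.18550878 0.169     ] [0.54349944 0.17582157 0.169     ]
knobtop (array([0.61006658, 0.03209001, 0.09729178]), [np.float64(0.00016461976781713403), np.float64(0.00016461976781724383)]) [0.61360377 0.03759304 0.106     ] [0.60880278 0.03193893 0.106     ]
scoop_grip [array([ 0.5403, -0.4018,  0.028 ]), array([ 0.5327, -0.4048,  0.028 ])]
scoop_mouth [array([ 0.3886, -0.3943,  0.02  ]), array([ 0.3912, -0.3868,  0.02  ])]
[[ 0.925  0.38  -0.   ]
 [ 0.38  -0.925 -0.   ]
 [-0.     0.    -1.   ]]
```

Request:
carry_out --claw '[6,6,6,6,6,6,6,6,6,6,6,6,6,6,6,6,6,6,6,6]' --delta_pos '[[0,0,0],[0,0,0],[0,0,0],[0,0,0],[0,0,0],[1.9,-1.5,0.5],[1.9,-1.5,0.5],[1.9,-1.5,0.5],[1.9,-1.5,0.5],[1.9,-1.5,0.5],[1.9,-1.5,0.5],[1.9,-1.5,1],[1.9,-1.5,1],[1.9,-1.5,1],[1.9,-1.5,1],[1.9,-1.5,1],[1.9,-1.5,1],[1.9,-1.5,1],[1.83,-1.71,2],[0,0,0]]' --angular '[[0,0,0.104],[0,0,0.104],[0,0,0.104],[0,0,0.104],[0,0,0.104],[0,0,0],[0,0,0],[0,0,0],[0,0,0],[0,0,0],[0,0,0],[0,0,0],[0,0,0],[0,0,0],[0,0,0],[0,0,0],[0,0,0],[0,0,0],[0,0,0],[0,0,0]]' --force 50

```text
clock: 4.9
position: [0.5307, -0.3974, 0.1039]
ee_rot: [-3.131, 0.195, 0.003]
force: [0.2, 0.7, -0.1]
width: 0.654
gripper_force: 0.0
```

Run:
```python
from h import *
s=shot('scene');t=shot('top')
o=arm.observe();print(o['position'],R.from_rotvec(o['ee_rot']).as_matrix().round(3),o['joints'])
a=s['frame'][100:220,200:340];b=t['frame'][225:345,420:560]
cv2.imwrite('pics/g1.png',cv2.resize(np.hstack([a,b])[:,:,::-1],(798,342),interpolation=cv2.INTER_CUBIC))
```

```text
[ 0.52819963 -0.40161593  0.10611952] [[ 0.992 -0.128 -0.001]
 [-0.128 -0.992  0.001]
 [-0.001 -0.    -1.   ]] [ 0.52179118  0.60574472  0.07396707  1.60481741 -0.05222254  0.93423181
 -1.08583237]
```

View pics/g1.png

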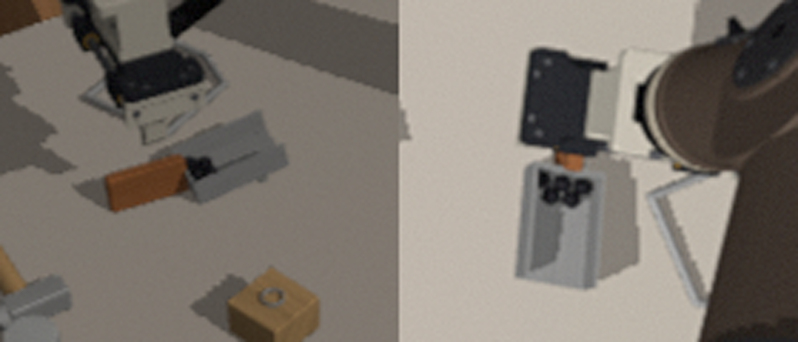

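The gripper is squared to the handle above it (scene crop (150,140), handle (150,185)). The pan with its beads is undisturbed. Next I descend and grip.

Request:
carry_out --claw '[6,6,6,6,6,6,6,6,6,1,0.5,0.5,0.5,0.5,0.5,0.5,0.5]' --delta_pos '[[0,0,1.5],[0,0,1.5],[0,0,1.5],[0,0,1.5],[0,0,1.5],[0,0,1],[0,0,0.9],[0,0,0],[0,0,0],[0,0,0],[0,0,0],[0,0,0],[0,0,0],[0,0,0],[0,0,0],[0,0,0],[0,0,0]]' --angular '[[0,0,0],[0,0,0],[0,0,0],[0,0,0],[0,0,0],[0,0,0],[0,0,0],[0,0,0],[0,0,0],[0,0,0],[0,0,0],[0,0,0],[0,0,0],[0,0,0],[0,0,0],[0,0,0],[0,0,0]]' --force 50

```text
clock: 6.7
position: [0.5281, -0.4027, 0.0129]
ee_rot: [3.134, -0.205, 0.0]
force: [-0.4, -1.0, 0.8]
width: 0.142
gripper_force: 50.0
```

Request:
carry_out --claw '[0.5,0.5,0.5,0.5,0.5,0.5,0.5,0.5,0.5,0.5,0.5,0.5,0.5,0.5,0.5,0.5]' --delta_pos '[[0,0,-0.3],[0,0,-0.6],[0,0,-1],[0,0,-1.5],[0,0,-1.8],[0,0,-2],[0,0,-2],[0,0,-2],[0,0,-2],[0,0,-2],[0,0,-2],[0,0,-1.5],[0,0,-1],[0,0,-0.5],[0,0,0],[0,0,0]]' --angular '[[0,0,0],[0,0,0],[0,0,0],[0,0,0],[0,0,0],[0,0,0],[0,0,0],[0,0,0],[0,0,0],[0,0,0],[0,0,0],[0,0,0],[0,0,0],[0,0,0],[0,0,0],[0,0,0]]'

```text
clock: 8.3
position: [0.5278, -0.4021, 0.2141]
ee_rot: [-3.134, 0.205, 0.001]
force: [0.3, 0.1, -2.2]
width: 0.15
gripper_force: 50.0
```

Run:
```python
from h import *
s=shot('scene');t=shot('top')
o=arm.observe();p=o['position'];M=R.from_rotvec(o['ee_rot']).as_matrix();print(p,M.round(3),o['force'],o['ft_torque'],o['width'])
A=arm.place_of('scoop_mouth',s)[:1];B=arm.place_of('scoop_mouth',t)[:1];print(A,B)
if A and B:x,e=tri([ray(s,A[0]['centre']),ray(t,B[0]['centre'])]);print(x,e,M.T@(x-p))
for q,k in((A,s),(B,t)):
    if q:x=atz(ray(k,q[0]['centre']),p[2]+.008);print(x,M.T@(x-p))
a=s['frame'][80:240,180:340];b=t['frame'][190:350,420:580]
cv2.imwrite('pics/g2.png',cv2.resize(np.hstack([a,b])[:,:,::-1],(800,400),interpolation=cv2.INTER_CUBIC))
```

```text
[ 0.52770065 -0.40200376  0.21381475] [[ 0.992 -0.13  -0.001]
 [-0.13  -0.992  0.001]
 [-0.001 -0.001 -1.   ]] [ 0.36133287  0.3431971  -1.6860432 ] [ 0.08028241 -0.03813044 -0.00797381] 0.15050750797071946
[{'centre': [0.4605, 0.1848], 'conf': 0.88}] [{'centre': [0.7886, 0.6892], 'conf': 0.6}]
[ 0.3923733  -0.37960515  0.22886597] [np.float64(0.00012334335770023335), np.float64(0.00012334335770006563)] [-0.1371109  -0.00464075 -0.01485909]
[ 0.38673489 -0.38919338  0.22181475] [-0.1414464   0.00560313 -0.00780843]
[ 0.39188665 -0.38253714  0.22181475] [-0.13720287 -0.00166588 -0.00780964]
```

View pics/g2.png

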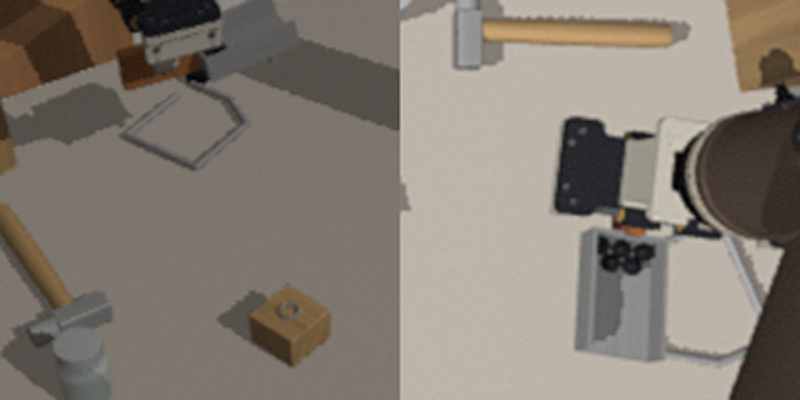

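The scoop is held level with all five beads at the back of the pan (crop (625,255)). The mouth sits 139 mm ahead of the TCP. Next I carry it to the funnel.

Request:
carry_out --claw '[0.5,0.5,0.5,0.5,0.5,0.5,0.5,0.5,0.5,0.5,0.5,0.5,0.5,0.5,0.5,0.5,0.5,0.5,0.5,0.5]' --delta_pos '[[0.07,-0.4,0],[0.14,-0.8,0],[0.21,-1.2,0],[0.29,-1.6,0],[0.36,-2,0],[0.41,-2.3,0],[0.41,-2.3,0],[0.41,-2.3,0],[0.41,-2.3,0],[0.41,-2.3,0],[0.41,-2.3,0],[0.41,-2.3,0],[0.41,-2.3,0],[0.41,-2.3,0],[0.41,-2.3,0],[0.41,-2.3,0],[0.41,-2.3,0],[0.41,-2.3,0],[0.41,-2.3,0],[0.41,-2.3,0]]' --angular '[[0,0,0],[0,0,0],[0,0,0],[0,0,0],[0,0,0],[0,0,0],[0,0,0],[0,0,0],[0,0,0],[0,0,0],[0,0,0],[0,0,0],[0,0,0],[0,0,0],[0,0,0],[0,0,0],[0,0,0],[0,0,0],[0,0,0],[0,0,0]]'

```text
clock: 10.5
position: [0.6522, -0.0073, 0.2149]
ee_rot: [-3.135, 0.202, -0.0]
force: [0.7, -0.4, -1.0]
width: 0.149
gripper_force: 50.0
```

Request:
carry_out --claw '[0.5,0.5,0.5,0.5,0.5,0.5,0.5,0.5,0.5,0.5,0.5,0.5]' --delta_pos '[[0.41,-2.3,0],[0.41,-2.3,0],[0.41,-2.3,0],[0.41,-2.3,0],[0.41,-2.3,0],[0.36,-2,0],[0.29,-1.6,0],[0.21,-1.2,0],[0.14,-0.8,0],[0.07,-0.4,0],[0,0,0],[0,0,0]]' --angular '[[0,0,0],[0,0,0],[0,0,0],[0,0,0],[0,0,0],[0,0,0],[0,0,0],[0,0,0],[0,0,0],[0,0,0],[0,0,0],[0,0,0]]'

```text
clock: 11.7
position: [0.706, 0.1582, 0.2147]
ee_rot: [3.134, -0.206, 0.0]
force: [-0.4, -0.3, -2.6]
width: 0.149
gripper_force: 50.0
```

Run:
```python
from h import *
s=shot('scene');t=shot('top')
o=arm.observe();p=o['position'];M=R.from_rotvec(o['ee_rot']).as_matrix();print(p,M.round(3),o['joints'].round(3),o['force'],o['width'])
A=arm.place_of('scoop_mouth',s)[:1];B=arm.place_of('scoop_mouth',t)[:1];print(A,B)
for q,k in((A,s),(B,t)):
    if q:x=atz(ray(k,q[0]['centre']),p[2]+.007);print(x,M.T@(x-p))
a=s['frame'][200:360,290:450];b=t['frame'][160:320,160:320]
cv2.imwrite('pics/g3.png',cv2.resize(np.hstack([a,b])[:,:,::-1],(800,400),interpolation=cv2.INTER_CUBIC))
```

```text
[0.70602202 0.15813468 0.21481982] [[ 0.991 -0.131  0.   ]
 [-0.131 -0.991 -0.001]
 [ 0.     0.001 -1.   ]] [-0.293  0.609 -0.002  1.306  0.002  1.227 -1.998] [-0.89083717  0.42277618 -1.79419774] 0.14525163110464562
[{'centre': [0.4239, 0.716], 'conf': 0.66}] []
[0.79594281 0.21424694 0.22181982] [ 0.08177741 -0.06742707 -0.00702721]
```

View pics/g3.png

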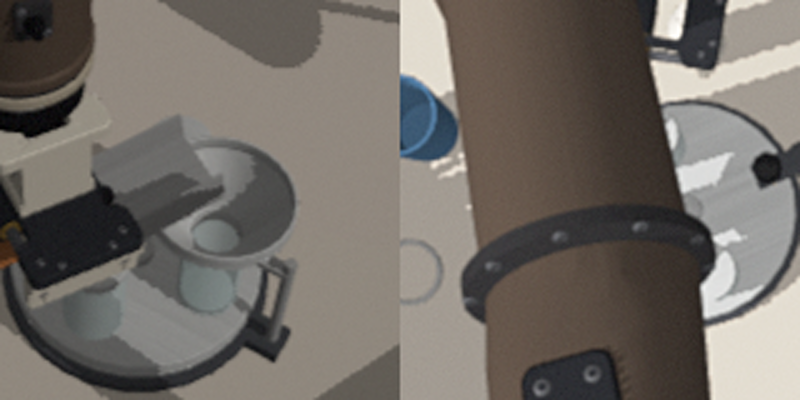

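Run:
```python
import numpy as np
from scipy.spatial.transform import Rotation as R
r=np.array([-13.9,0,-.7]);th=0
for d,dn in[(2,.62)]*6+[(1,0),(2,0)]:
    t=np.radians(th);D=r+dn*np.array([-np.sin(t),0,np.cos(t)])-R.from_euler('y',d,degrees=True).apply(r)
    print(th,d,D.round(3));th+=d
from h import *
M=np.linalg.inv
p=arm.get_image('scene');W=np.linalg.inv(p['T'])
for X in([.568,.176,.222],[.568+.13*.031,.176+.991*.031,.222],[.568-.13*.031,.176-.991*.031,.222]):
    c=W@np.r_[X,1];u=p['mtx']@c[:3];print(((u[:2]/u[2])-[290,200])*2.5)
```

```text
0 2 [0.016 0.    0.134]
2 2 [-0.006  0.     0.134]
4 2 [-0.027  0.     0.133]
6 2 [-0.049  0.     0.131]
8 2 [-0.07   0.     0.128]
10 2 [-0.092  0.     0.125]
12 1 [ 0.01   0.    -0.243]
13 2 [ 0.016  0.    -0.486]
[202.13854128 162.93289015]
[223.93633972 194.62678618]
[181.25973946 132.57521089]
```

Mouth corners are seen at crop (183,118) and (225,185), which matches the prediction over the funnel. Next I tilt about the mouth.

Request:
carry_out --claw '[0.5,0.5,0.5,0.5,0.5,0.5,0.5,0.5,0.5,0.5,0.5,0.5,0.5,0.5,0.5,0.5,0.5,0.5,0.5,0.5]' --delta_pos '[[0.016,0,0.134],[-0.006,0,0.134],[-0.027,0,0.133],[-0.049,0,0.131],[-0.07,0,0.128],[-0.092,0,0.125],[0.01,0,-0.243],[0.01,0,-0.243],[0.01,0,-0.243],[0.01,0,-0.243],[0.01,0,-0.243],[0.01,0,-0.243],[0.01,0,-0.243],[0.01,0,-0.243],[0.01,0,-0.243],[0.01,0,-0.243],[0.01,0,-0.243],[0.01,0,-0.243],[0.01,0,-0.243],[0.01,0,-0.243]]' --angular '[[0,0.0349,0],[0,0.0349,0],[0,0.0349,0],[0,0.0349,0],[0,0.0349,0],[0,0.0349,0],[0,0.01745,0],[0,0.01745,0],[0,0.01745,0],[0,0.01745,0],[0,0.01745,0],[0,0.01745,0],[0,0.01745,0],[0,0.01745,0],[0,0.01745,0],[0,0.01745,0],[0,0.01745,0],[0,0.01745,0],[0,0.01745,0],[0,0.01745,0]]'

```text
clock: 13.95
position: [0.6949, 0.1608, 0.2394]
ee_rot: [3.026, -0.197, 0.701]
force: [-0.9, 0.6, -1.9]
width: 0.143
gripper_force: 50.0
```

Request:
carry_out --claw '[0.5,0.5,0.5,0.5,0.5,0.5,0.5,0.5,0.5,0.5,0.5,0.5,0.5,0.5]' --delta_pos '[[0.016,0,-0.486],[0.016,0,-0.486],[0.016,0,-0.486],[0.016,0,-0.486],[0.016,0,-0.486],[0.016,0,-0.486],[0.016,0,-0.486],[0.016,0,-0.486],[0,0,0],[0,0,0],[0,0,0],[0,0,0],[0,0,0],[0,0,0]]' --angular '[[0,0.0349,0],[0,0.0349,0],[0,0.0349,0],[0,0.0349,0],[0,0.0349,0],[0,0.0349,0],[0,0.0349,0],[0,0.0349,0],[0,0,0],[0,0,0],[0,0,0],[0,0,0],[0,0,0],[0,0,0]]'

```text
clock: 15.35
position: [0.6765, 0.1621, 0.2706]
ee_rot: [2.889, -0.191, 1.092]
force: [-0.1, 0.2, -3.0]
width: 0.155
gripper_force: 50.0
```

Run:
```python
from h import *
s=shot('scene')
o=arm.observe();p=o['position'];M=R.from_rotvec(o['ee_rot']).as_matrix();print(o['clock'],p,M.round(3),p+M@[-.139,0,-.007],o['force'],o['width'])
cv2.imwrite('pics/g4.png',cv2.resize(s['frame'][200:360,290:490][:,:,::-1],(750,600),interpolation=cv2.INTER_CUBIC))
```

```text
15.4 [0.67641534 0.16230856 0.2706088 ] [[ 0.744 -0.131  0.656]
 [-0.098 -0.991 -0.087]
 [ 0.661  0.001 -0.75 ]] [0.56846641 0.17654233 0.183923  ] [-0.4911552  -0.38789928 -0.3376788 ] 0.14748644754118284
```

View pics/g4.png

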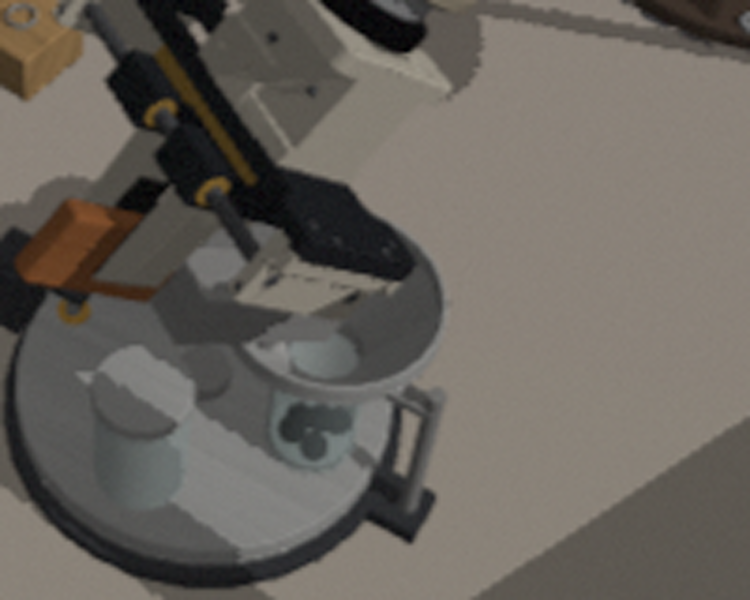

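Dark beads show in the jar at crop (315,425), and the pan is emptying into the funnel. Next I raise, level off and go back.

Request:
carry_out --claw '[0.5,0.5,0.5,0.5,0.5,0.5,0.5,0.5,0.5,0.5,0.5,0.5]' --delta_pos '[[0.8,0,-0.95],[0.8,0,-0.95],[0.8,0,-0.95],[0.9,0,-0.95],[0,0,0],[0,0,0],[0,0,0],[0,0,0],[0,0,0],[0,0,0],[0,0,0],[0,0,0]]' --angular '[[0,0,0],[0,0,0],[0,0,0],[0,0,0],[0,-0.1047,0],[0,-0.1047,0],[0,-0.1047,0],[0,-0.1047,0],[0,-0.1047,0],[0,-0.1047,0],[0,-0.1047,0],[0,0,0]]'

```text
clock: 16.6
position: [0.6778, 0.1604, 0.3188]
ee_rot: [3.129, -0.212, -0.005]
force: [0.8, 0.0, -1.7]
width: 0.151
gripper_force: 50.0
```

Request:
carry_out --claw '[0.5,0.5,0.5,0.5,0.5,0.5,0.5,0.5,0.5,0.5,0.5,0.5,0.5,0.5,0.5,0.5,0.5,0.5,0.5,0.5]' --delta_pos '[[-0.13,1,0],[-0.25,2,0],[-0.38,3,0],[-0.44,3.5,0],[-0.44,3.5,0],[-0.44,3.5,0],[-0.44,3.5,0],[-0.44,3.5,0],[-0.44,3.5,0],[-0.44,3.5,0],[-0.44,3.5,0],[-0.44,3.5,0],[-0.44,3.5,0],[-0.44,3.5,0],[-0.44,3.5,0],[-0.44,3.5,0],[-0.38,3,0],[-0.25,2,0],[-0.13,1.4,0],[0,0,0]]' --angular '[[0,0,0],[0,0,0],[0,0,0],[0,0,0],[0,0,0],[0,0,0],[0,0,0],[0,0,0],[0,0,0],[0,0,0],[0,0,0],[0,0,0],[0,0,0],[0,0,0],[0,0,0],[0,0,0],[0,0,0],[0,0,0],[0,0,0],[0,0,0]]'

```text
clock: 18.6
position: [0.5256, -0.404, 0.3232]
ee_rot: [3.13, -0.213, 0.003]
force: [1.0, -0.1, -1.6]
width: 0.151
gripper_force: 50.0
```

Run:
```python
from h import *
s=shot('scene');t=shot('top')
o=arm.observe();p=o['position'];M=R.from_rotvec(o['ee_rot']).as_matrix();print(o['clock'],p,M.round(3),o['force'],o['width'])
a=cv2.resize(s['frame'][240:360,300:460],(400,300),interpolation=cv2.INTER_CUBIC)
b=cv2.resize(t['frame'][200:320,200:360],(400,300),interpolation=cv2.INTER_CUBIC)
c=cv2.resize(s['frame'][60:180,190:350],(400,300),interpolation=cv2.INTER_CUBIC)
d=cv2.resize(t['frame'][230:350,420:580],(400,300),interpolation=cv2.INTER_CUBIC)
cv2.imwrite('pics/g5.png',np.vstack([np.hstack([a,b]),np.hstack([c,d])])[:,:,::-1])
```

```text
18.7 [ 0.52783828 -0.40096846  0.32277991] [[ 0.991 -0.131  0.002]
 [-0.131 -0.991 -0.002]
 [ 0.002  0.002 -1.   ]] [ 0.79999199  0.09293973 -0.92465047] 0.14671131988092675
```

View pics/g5.png

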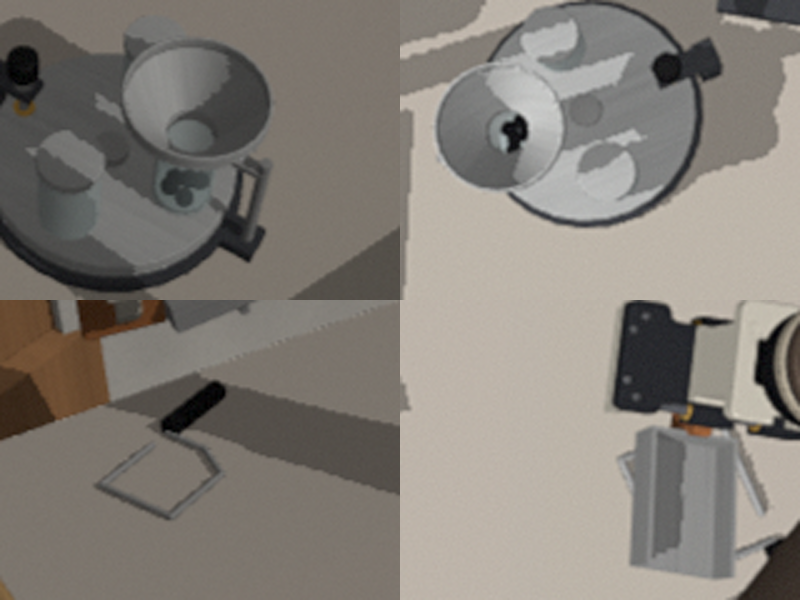

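The pan is empty (crop (685,500)), the beads are in the jar, and none are visible elsewhere. Next I lower the scoop at its old place.

Request:
carry_out --claw '[0.5,0.5,0.5,0.5,0.5,0.5,0.5,0.5,0.5,0.5,0.5,0.5,0.5,0.5,0.5,0.5,0.5,0.5,0.5,0.5]' --delta_pos '[[0,0,1.5],[0,0,2.9],[0,0,3],[0,0,3],[0,0,3],[0,0,3],[0,0,3],[0,0,3],[0,0,2.6],[0,0,2],[0,0,1],[0,0,0.6],[0,0,0.5],[0,0,0.4],[0,0,0.4],[0,0,0.4],[0,0,0.2],[0,0,0.2],[0,0,0],[0,0,0]]' --angular '[[0,0,0],[0,0,0],[0,0,0],[0,0,0],[0,0,0],[0,0,0],[0,0,0],[0,0,0],[0,0,0],[0,0,0],[0,0,0],[0,0,0],[0,0,0],[0,0,0],[0,0,0],[0,0,0],[0,0,0],[0,0,0],[0,0,0],[0,0,0]]'

```text
clock: 20.7
position: [0.5281, -0.4028, 0.0155]
ee_rot: [3.132, -0.208, 0.001]
force: [0.8, -0.2, -2.2]
width: 0.149
gripper_force: 50.0
```

Request:
carry_out --claw '[0.5,0.5,0.5,0.5]' --delta_pos '[[0,0,0.1],[0,0,0.1],[0,0,0.05],[0,0,0]]' --angular '[[0,0,0],[0,0,0],[0,0,0],[0,0,0]]'

```text
clock: 21.1
position: [0.5281, -0.4027, 0.013]
ee_rot: [3.132, -0.208, 0.001]
force: [0.3, 0.1, 0.0]
width: 0.151
gripper_force: 50.0
```

Request:
carry_out --claw '[4,5,5,5,5,5,5,5,5,5,5,5,5,5,5]' --delta_pos '[[0,0,0],[0,0,0],[0,0,0],[0,0,0],[0,0,-0.5],[0,0,-1],[0,0,-1.5],[0,0,-2],[0,0,-2.5],[0,0,-2.5],[0,0,-3],[0,0,-3],[0,0,-2.5],[0,0,-1.5],[0,0,0]]' --angular '[[0,0,0],[0,0,0],[0,0,0],[0,0,0],[0,0,0],[0,0,0],[0,0,0],[0,0,0],[0,0,0],[0,0,0],[0,0,0],[0,0,0],[0,0,0],[0,0,0],[0,0,0]]'

```text
clock: 22.6
position: [0.5288, -0.4032, 0.216]
ee_rot: [3.13, -0.208, 0.008]
force: [0.7, 0.3, 0.5]
width: 0.546
gripper_force: 0.0
```

Request:
carry_out --claw '[5,5,5,5,5,5,5,5,5,5,5,5,5,5,5,5,5,5]' --delta_pos '[[0.06,-1,0],[0.11,-2,0],[0.15,-2.8,0],[0.15,-2.8,0],[0.15,-2.8,0],[0.15,-2.8,0],[0.15,-2.8,0],[0.15,-2.8,0],[0.15,-2.8,0],[0.15,-2.8,0],[0.15,-2.8,0],[0.15,-2.8,0],[0.15,-2.8,0],[0.15,-2.8,0],[0.15,-2.8,0],[0.15,-2.8,0],[0.14,-1.5,0],[0,-0.63,0]]' --angular '[[0,0,0],[0,0,0],[0,0,0],[0,0,0],[0,0,0],[0,0,0],[0,0,0],[0,0,0],[0,0,0],[0,0,0],[0,0,0],[0,0,0],[0,0,0],[0,0,0],[0,0,0],[0,0,0],[0,0,0],[0,0,0]]'

```text
clock: 24.4
position: [0.6097, 0.0363, 0.2105]
ee_rot: [3.132, -0.203, -0.002]
force: [0.1, 1.1, -0.2]
width: 0.548
gripper_force: 0.0
```

Request:
carry_out --claw '[5,5,5,5,5,5,5,5,5,5,5,5,5,5,5,5,5,5]' --delta_pos '[[0,0,0],[0,0,0],[0,0,0],[0,0,0],[0,0,0],[0,0,0],[0,0,0],[0,0,0],[0,0,0],[0,0,0],[0,0,0],[0,0,0],[0,0,0],[0,0,0],[0,0,0],[0,0,0],[0,0,0],[0,0,0]]' --angular '[[0,0,-0.1321],[0,0,-0.1321],[0,0,-0.1321],[0,0,-0.1321],[0,0,-0.1321],[0,0,-0.1321],[0,0,-0.1321],[0,0,-0.1321],[0,0,-0.1321],[0,0,-0.1321],[0,0,-0.1321],[0,0,-0.1321],[0,0,-0.1321],[0,0,-0.1321],[0,0,-0.1321],[0,0,-0.1321],[0,0,0],[0,0,0]]'

```text
clock: 26.2
position: [0.61, 0.0328, 0.2114]
ee_rot: [1.728, 2.622, -0.004]
force: [0.9, -0.0, 0.1]
width: 0.545
gripper_force: 0.0
```

Run:
```python
from h import *
s=shot('scene');t=shot('top')
o=arm.observe();p=o['position'];M=R.from_rotvec(o['ee_rot']).as_matrix();print(o['clock'],p,M.round(3),o['joints'].round(2),o['force'],o['width'])
for z in(.092,):
  for q in arm.place_of('plunger_knob',s)[:1]:print(q,atz(ray(s,q['centre']),z))
c=cv2.resize(s['frame'][100:220,200:340],(350,300),interpolation=cv2.INTER_CUBIC)
a=cv2.resize(s['frame'][200:320,260:400],(350,300),interpolation=cv2.INTER_CUBIC)
b=cv2.resize(t['frame'][140:260,240:380],(350,300),interpolation=cv2.INTER_CUBIC)
d=cv2.resize(t['frame'][230:350,420:560],(350,300),interpolation=cv2.INTER_CUBIC)
cv2.imwrite('pics/g6.png',np.vstack([np.hstack([a,b]),np.hstack([c,d])])[:,:,::-1])
```

```text
26.3 [0.61016337 0.03345203 0.21157396] [[-0.396  0.918  0.   ]
 [ 0.918  0.396 -0.003]
 [-0.003 -0.001 -1.   ]] [-0.11  0.43 -0.05  1.62  0.03  1.09  0.24] [0.10788539 0.057383   0.65725224] 0.5462624817571842
{'centre': [0.4772, 0.559], 'conf': 0.57} [0.62238499 0.03469802 0.092     ]
```

View pics/g6.png

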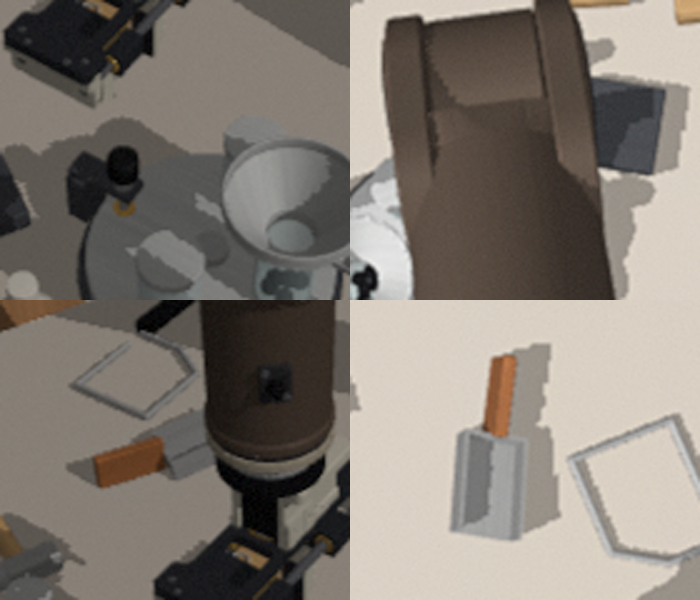

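The scoop lies flat and empty on the table (bottom-right crop (490,470)). The gripper is above the knob (crop (122,165)). Next I descend on the knob.

Request:
carry_out --claw '[5,5,5,5,5,5,5,5,5,5,5,5]' --delta_pos '[[0,0,1.5],[0,0,2],[0,0,2],[0,0,2],[0,0,1.5],[0,0,1],[0,0,1],[0,0,1],[0,0,1],[0,0,0.5],[0,0,0],[0,0,0]]' --angular '[[0,0,0],[0,0,0],[0,0,0],[0,0,0],[0,0,0],[0,0,0],[0,0,0],[0,0,0],[0,0,0],[0,0,0],[0,0,0],[0,0,0]]'

```text
clock: 27.55
position: [0.6106, 0.0337, 0.077]
ee_rot: [1.721, 2.626, -0.003]
force: [-0.4, -0.4, -1.0]
width: 0.546
gripper_force: 0.0
```

Request:
carry_out --claw '[4,3.4,3,2.5,2,2,2,2]' --delta_pos '[[0,0,0],[0,0,0],[0,0,0],[0,0,0],[0,0,0],[0,0,0],[0,0,0],[0,0,0]]' --angular '[[0,0,0],[0,0,0],[0,0,0],[0,0,0],[0,0,0],[0,0,0],[0,0,0],[0,0,0]]' --force 8

```text
clock: 28.35
position: [0.613, 0.0347, 0.0773]
ee_rot: [1.718, 2.624, 0.003]
force: [8.8, 3.6, -6.0]
width: 0.301
gripper_force: 8.0
```

Run:
```python
from h import *
o=arm.observe();M=R.from_rotvec(o['ee_rot']).as_matrix();print(o['clock'],o['position'],o['force'],M.T@o['force'],o['width']*91.8,o['gripper_force'])
```

```text
28.35 [0.61297984 0.03473002 0.07728399] [ 8.82483675  3.61695649 -5.96751285] [-0.18961743  9.50788132  6.01128652] 27.655333350428165 7.999509014189243
```

Request:
carry_out --claw '[2,2,2,2,2,2]' --delta_pos '[[0,0.15,0],[0,0.12,0],[0,0,0],[0,0,0],[0,0,0],[0,0,0]]' --angular '[[0,0,0],[0,0,0],[0,0,0],[0,0,0],[0,0,0],[0,0,0]]' --force 55

```text
clock: 28.95
position: [0.6131, 0.0348, 0.0772]
ee_rot: [1.721, 2.625, -0.002]
force: [0.4, 1.5, 5.3]
width: 0.293
gripper_force: 55.0
```

Request:
carry_out --claw '[2,2,2,2,2,2,2,2,2,2,2,2]' --delta_pos '[[0,0,-0.1],[0,0,-0.2],[0,0,-0.2],[0,0,-0.2],[0,0,-0.2],[0,0,-0.2],[0,0,-0.2],[0,0,-0.2],[0,0,-0.2],[0,0,-0.1],[0,0,0],[0,0,0]]' --angular '[[0,0,0],[0,0,0],[0,0,0],[0,0,0],[0,0,0],[0,0,0],[0,0,0],[0,0,0],[0,0,0],[0,0,0],[0,0,0],[0,0,0]]'

```text
clock: 30.15
position: [0.613, 0.0348, 0.0936]
ee_rot: [1.721, 2.626, -0.003]
force: [6.9, 0.5, -12.4]
width: 0.294
gripper_force: 55.0
```

Request:
carry_out --claw '[2,2,2,2]' --delta_pos '[[0,0,-0.15],[0,0,-0.15],[0,0,0],[0,0,0]]' --angular '[[0,0,0],[0,0,0],[0,0,0],[0,0,0]]'

```text
clock: 30.55
position: [0.613, 0.0348, 0.0954]
ee_rot: [1.721, 2.626, -0.004]
force: [11.8, 2.0, -23.2]
width: 0.294
gripper_force: 55.0
```

Request:
carry_out --claw '[2,2,2,2]' --delta_pos '[[0,0,-0.15],[0,0,-0.1],[0,0,0],[0,0,0]]' --angular '[[0,0,0],[0,0,0],[0,0,0],[0,0,0]]'

```text
clock: 30.95
position: [0.6129, 0.0348, 0.0956]
ee_rot: [1.721, 2.627, -0.005]
force: [20.1, 1.7, -44.7]
width: 0.296
gripper_force: 55.0
```

Request:
carry_out --claw '[2,2,2,2,2]' --delta_pos '[[0,0,0.1],[0,0,0.1],[0,0,0],[0,0,0],[0,0,0]]' --angular '[[0,0,0],[0,0,0],[0,0,0],[0,0,0],[0,0,0]]'

```text
clock: 31.45
position: [0.6129, 0.0348, 0.0954]
ee_rot: [1.721, 2.627, -0.004]
force: [12.7, 2.1, -28.2]
width: 0.292
gripper_force: 55.0
```

Run:
```python
from h import *
s=shot('scene');t=shot('top')
o=arm.observe();print(o['clock'],o['position'],o['force'],o['width'],o['gripper_force'])
a=cv2.resize(s['frame'][200:320,260:420],(800,600),interpolation=cv2.INTER_CUBIC)
cv2.imwrite('pics/g7.png',a[:,:,::-1])
```

```text
31.55 [0.61295894 0.03479487 0.09543643] [ 12.58485526   1.07475314 -27.44448283] 0.29661483266050337 54.992265701293945
```

View pics/g7.png

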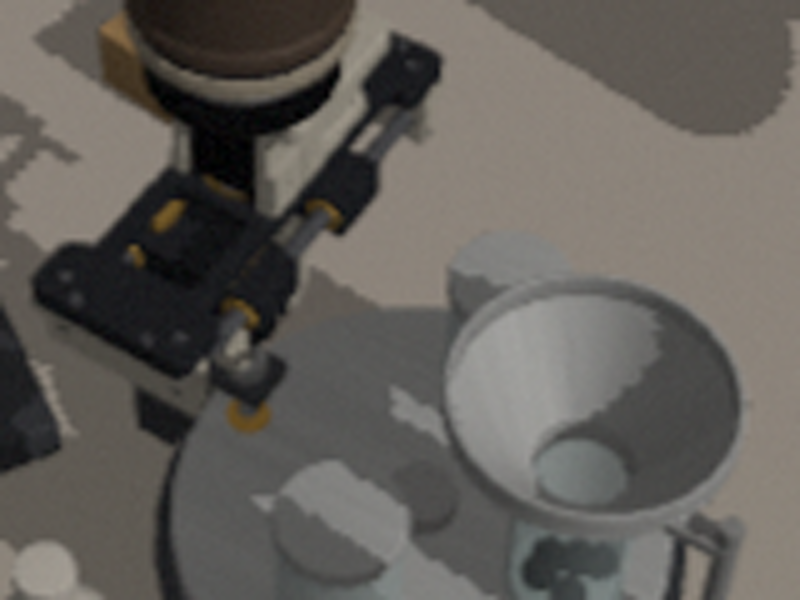

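The plunger is raised about 18 mm against its stop and held (shaft visible under the fingers at crop (240,350)). The beads are in the jar at (565,565). Handing in.

```bash
python3 -c "
from cell import arm
print(arm.sign_off())"
```

```text
the job is handed in; nothing more can be done
None
```

The job is handed in: the pan was empty after tipping with dark beads showing in the jar (I could not count all five there), the scoop is back flat on the table, and the gripper is holding the plunger about 18 mm up against its stop.

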